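# Prop open the slide scanner's hood

## Task

The slide scanner's hood stands raised for service. Swing its red-handled prop rod all the way up to its stop, then lower the hood until its yellow socket sits on the tip of the rod, so that the rod holds the hood open, and let go. Never let the hood drop below the rod, and leave the blue tip box and the spare green-handled rod where they lie.

Things in the scene. Friction and masses are not known exactly. Their poses are not given: they have to be found in the camera images.
- scanner: Fixed cream slide scanner, 220 deep, 240 wide, 80 mm high; origin under its centre, +x to its back, front towards the robot (yaw up to 15 deg). In its axes: the hood's hinge axis lies along y at x 110, z 90; the prop rod's pivot at x -85, y -147, z 50 (outside the right-hand wall). Hood raised at its start: the rod swings freely below the yellow socket.
- prop (a joint): Angle of the prop rod (steel, 10 mm thick, 193 mm from pivot to the centre of its 14 mm ball tip). 0: level, pointing away from the robot; grows as the tip swings up and back towards the robot, to the stop at 1.088 rad, its place under the socket. Stiff hinge: it stays where left; about 2.5 N at the handle moves it.
- hood (a joint): Angle of the cream hood (218 deep, 268 wide, 25 mm skirts, 0.6 kg). 0: closed, level; grows as it opens, to 1.40. Starts at 1.24 to 1.36, held by hinge friction; below about 1.1 it sinks of its own weight. Resting on the rod: about 0.96. Yellow socket: a 40 mm notch outside the right-hand skirt, 165 mm from the hinge axis, that comes down on the tip of a rod at its stop.
- prop_handle (a point): Middle of the red handle of the prop rod: round bar 60 mm long, 14 mm thick, parallel to the hinge, sticking out sideways away from the scanner, 100 mm along the rod from the pivot, 85 mm to the side of the rod. Own axes: x along the rod to its tip, y along the handle towards the scanner.
- hood_bar (a point): Middle of the blue grab bar at the hood's free edge: round, 12 mm thick, 110 mm clear between its arms, parallel to the hood's hinge, 252 mm from the hinge axis and 34 mm beyond the panel's edge. Own axes: -x from the hinge axis to the bar, y along the bar.
- tip_box: Bystander: closed blue pipette-tip box 85 x 120 x 60 mm high, loose on the bench to the right of the scanner; origin at the centre of its underside.
- spare_rod: Bystander: spare steel rod 200 mm long with a green 60 mm cross handle, lying loose and flat on the bench, to the right and beyond; origin under the middle of the rod, at bench level.

How it is judged:
By the outcome, as a careful person would: the job done as asked, in the order asked, and still so for the second after the job is handed in, with the robot touching nothing.
It also fails if it takes over 45 s, if anything falls off the work surface, if the arm or the gripper's body presses on something with over 40 N, if the wrist force passes 120 N, or if a joint passes its speed limit or range.

## Robot

A 6-joint arm with a two-finger parallel gripper is mounted at the origin on the work surface. World frame = base frame: x ahead of the robot, y to its left, z up, the work surface at z = 0. Lengths are in mm, angles in rad, forces in N, time in s.
With the tool pointing down it reaches from about 350 to 975 mm from the base axis. Payload 7.1 kg.
Tool frame: the origin (TCP) lies midway between the tips of the shut fingers; the grasp point (between the pads) lies 19 mm behind it (ctrl.hold_point_z is the distance from the TCP to the grasp point, in mm); x points along the fingers, y is the direction in which the jaws open and shut, and the axes are right-handed (so a half turn about x gives the same grasp; the last joint's range is limited). The gripper opens to 88 mm and grips with 3 to 60 N. Pads are 20 mm wide; open, the fingers measure 115 mm over their backs; the gripper's body (75 mm by 178 mm) begins 61 mm behind the grasp point.
Start: joints at [-1.272, 0.423, 1.63, -0, 1.089, -0.019], TCP at [195.316, -593.68, 197.175] pointing down, gripper open.
Joint ranges: [-3, 3], [-0.9, 2.11], [0.09, 2.58], [-1.31, 4.45], [0.11, 2.69], [-2.54, 2.54]. Speed limits (rad/s): [2.39, 2.39, 3.01, 3.14, 3.14, 3.14].

## Interface

Orientations are given as a rotation vector (axis times angle).
In Python, from workcell import ctrl, get_image, calibration gives the robot as it stands.
- The arm moves only by the tool move_arm, never from a script. Its argument "rows" is a list of rows, each a list of 5 numbers: the shift along the world's x, y, z in mm, then the turn about the world's z in rad, then the closure, from -1 (fully open) to 1 (shut). In form: [[tx, ty, tz, roll, jaw], ...]. A call has 1 to 12 rows; each row is the pose to reach, as a shift and turn from the pose measured when the call began; what a row does not reach only later rows make up. A row lasts 1/8 s, in which the tool goes at most 62.5 mm and 10.7 degrees, less where a joint would pass 70% of its speed; a pose out of reach is approached as far as the arm can. A call with a gripper value outside its range is refused whole. The fingers move at their own pace and stop on an object; the grip force is fixed at half the most. Time passes only in rows, so rows that repeat a pose let the fingers close. It gives the time, the measured TCP pose, the force and the opening at its end, in the units of the state.
- ctrl.get_obs(): the state, without advancing time (a new reading comes with each control period).
- get_image(name): name is "side" or "top" or "wrist"; returns the picture (384x512x3 uint8, blue, green, red); there is no depth.
- calibration(name): a dict with "fx", "fy", "cx", "cy" (pixels), "view" (4x4, takes a point from world to camera coordinates); the wrist camera has in their place "T_tool_cam" (4x4, takes a point from camera to tool coordinates, whose origin is the TCP and whose axes are the tool frame's). Camera axes: x right, y up, looking along -z (the intrinsics and any distortion apply to the point x, -y, -z); pixel columns grow to the right and rows downward; lengths in mm; the calibration is good to about 2 mm. A picture is of the moment at which its call begins: read the wrist's pose just before it. calibration takes no time and is no camera call.
- ctrl.close_job(): hands the job in, once; it reports no verdict.
The state is a dict: "t": time; "qpos": joint angles; "qvel": joint speeds; "joint_torque": joint torques, N m; "ee_pos": TCP position; "orientation": TCP orientation; "ft_force": force on the tool from outside, world axes, zero at the start; "moment": the same for the moment, N m; "width": finger opening in mm.
Only numpy, scipy, OpenCV 4.12 (cv2) and the standard library are available. Lean on these libraries where they do the work, as an engineer would, in place of code of your own. Each camera call takes 0.05 s, during which the arm holds its last target.

## Working session

There is one attempt and no reset: what is moved stays moved. The work goes in short steps, Python scripts to look and compute and a tool call to move; the robot and the scene stay as the last step left them, time stands still between calls to the robot, and variables do not carry over. Pictures are saved under pics/ and viewed, and the job is handed in when it is done.

Besides the shell and the picture viewer there is one more tool, called after "Request:" as name(argument=value, ...) on one line, values as JSON. move_arm: Moves the arm, as the interface text tells. Its arguments: {"type":"object","properties":{"rows":{"type":"array"}},"required":["rows"]}

```bash
mkdir -p pics; ls; python3 - <<'E'
from workcell import ctrl,get_image,calibration
import cv2,numpy as np
print(ctrl.get_obs())
for n in("side","top","wrist"):
    cv2.imwrite(f"pics/{n}0.png",get_image(n)); print(n,calibration(n))
E
```

```text
pics
{'t': 0.0, 'qpos': array([-1.27198292e+00,  4.23821189e-01,  1.63067559e+00, -2.39479956e-06,
        1.08861396e+00, -1.90104959e-02]), 'qvel': array([ 8.76924113e-04,  4.01702395e-04,  4.82642420e-04,  1.46502587e-05,
       -1.45892494e-04, -7.54719642e-04]), 'joint_torque': array([-2.53307859e-03, -5.44640386e+01, -2.73663425e+01,  6.43056119e-02,
        2.28673877e-02, -9.87567591e-05]), 'ee_pos': array([ 195.15578208, -593.12676791,  196.41966489]), 'orientation': array([ 2.05015089,  0.3301611 , -2.05059484]), 'ft_force': array([-0.04056587, -1.00042908, -0.01544442]), 'moment': array([0.01284267, 0.00543359, 0.00948698]), 'width': 87.76807618696222}
side {'fx': 348.9103992732622, 'fy': 348.9103992732622, 'cx': 256.0111356582829, 'cy': 184.5748132251017, 'view': array([[ 9.76936267e-01, -2.13465389e-01,  5.29691403e-03,
        -5.84705140e+02],
       [ 1.15826227e-01,  5.50598748e-01,  8.26695412e-01,
        -4.80964068e+01],
       [-1.79387332e-01, -8.07015208e-01,  5.62624776e-01,
        -8.69499393e+02],
       [ 0.00000000e+00,  0.00000000e+00,  0.00000000e+00,

[... 249 characters left out ...]
-01, -5.78509133e-03,  1.66694524e-01,
        -5.56937426e+02],
       [-1.66763679e-01, -1.48623170e-02,  9.85884875e-01,
        -9.77916217e+02],
       [ 0.00000000e+00,  0.00000000e+00,  0.00000000e+00,
         1.00000000e+00]])}
wrist {'fx': 272.7641087001725, 'fy': 272.7641087001725, 'cx': 257.3389592274007, 'cy': 190.02060949689607, 'T_tool_cam': array([[ 7.68124887e-05,  2.99575466e-01, -9.54072604e-01,
        -1.86990440e+02],
       [ 9.99999758e-01, -6.82662805e-04, -1.33843648e-04,
        -2.11105538e-02],
       [-6.91406153e-04, -9.54072363e-01, -2.99575446e-01,
        -8.27205698e+01],
       [ 0.00000000e+00,  0.00000000e+00,  0.00000000e+00,
         1.00000000e+00]])}
```

View pics/side0.png

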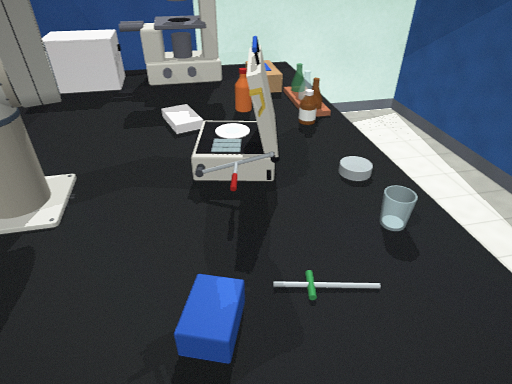

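View pics/top0.png

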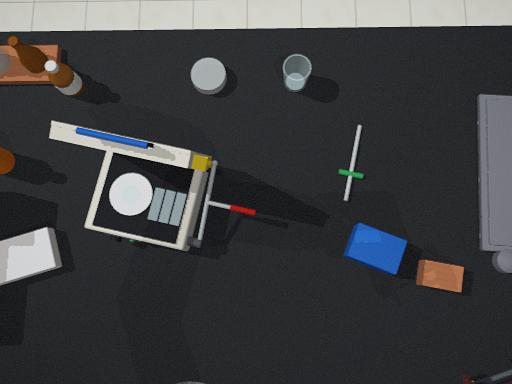

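View pics/wrist0.png

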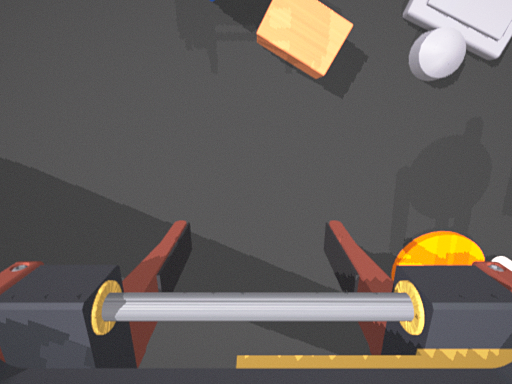

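Side: the rod lies nearly level, its pivot near (200,170) and its tip near (274,157). The red handle is at (234,175), the hood is up, and the yellow socket is at (258,100). Top: the scanner is centred near (150,195), the handle is at (240,210) and the blue bar at (115,138). I'll enlarge these next.

```bash
python3 - <<'E'
import cv2
a=cv2.imread('pics/side0.png')[30:200,180:300]; cv2.imwrite('pics/sidec.png',cv2.resize(a,None,fx=3.5*1,fy=3.5,interpolation=cv2.INTER_CUBIC))
a=cv2.imread('pics/top0.png')[110:260,40:270]; cv2.imwrite('pics/topc.png',cv2.resize(a,None,fx=3.4,fy=3.4,interpolation=cv2.INTER_CUBIC))
E
```

```text
(no output)
```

View pics/sidec.png

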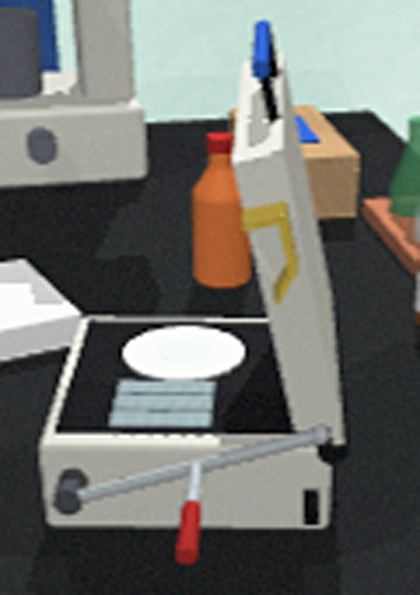

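View pics/topc.png

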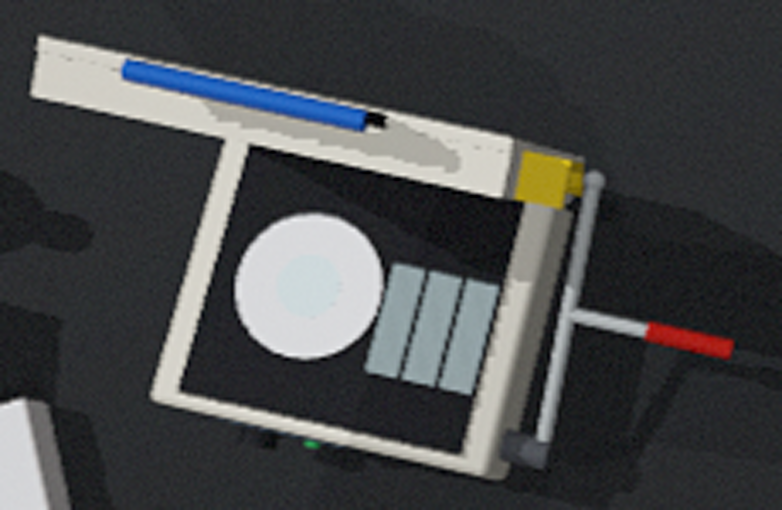

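```bash
cat > h.py <<'E'
import numpy as np,cv2
from workcell import ctrl,get_image,calibration
from scipy.optimize import least_squares
def proj(n,P):
    c=calibration(n); P=np.atleast_2d(P); V=c['view']; q=P@V[:3,:3].T+V[:3,3]
    return np.c_[c['cx']+c['fx']*q[:,0]/-q[:,2], c['cy']+c['fy']*-q[:,1]/-q[:,2]]
def S2W(p,P):
    c,s=np.cos(p[2]),np.sin(p[2]);P=np.atleast_2d(P).astype(float)
    return np.c_[p[0]+c*P[:,0]-s*P[:,1],p[1]+s*P[:,0]+c*P[:,1],P[:,2]]
def rod(a,r,y): return [-85+r*np.cos(a),y,50+r*np.sin(a)]
def bar(b,y,r=252): return [110-r*np.cos(b),y,90+r*np.sin(b)]
E
python3 - <<'E'
from h import *
T=lambda u,v:(40+u/3.4,110+v/3.4)
Sd=lambda u,v:(180+u/3.5,30+v/3.5)
obs=[('top',T(152,400),lambda a,b:[-110,120,80]),('top',T(488,474),lambda a,b:[-110,-120,80]),
('top',T(596,180),lambda a,b:rod(a,193,-147)),('top',T(648,330),lambda a,b:rod(a,100,-202)),('top',T(732,348),lambda a,b:rod(a,100,-262)),
('top',T(125,70),lambda a,b:bar(b,55)),('top',T(365,120),lambda a,b:bar(b,-55)),
('side',Sd(322,435),lambda a,b:rod(a,193,-147)),('side',Sd(194,503),lambda a,b:rod(a,100,-202)),('side',Sd(186,560),lambda a,b:rod(a,100,-262)),
('side',Sd(48,438),lambda a,b:[-110,-120,80]),('side',Sd(45,522),lambda a,b:[-110,-120,0]),('side',Sd(330,525),lambda a,b:[110,-120,0]),
('side',Sd(262,22),lambda a,b:bar(b,55)),('side',Sd(262,70),lambda a,b:bar(b,-55))]
def f(p):
    return np.concatenate([proj(n,S2W(p,g(p[3],p[4])))[0]-np.array(uv) for n,uv,g in obs])
r=least_squares(f,[550,100,-.2,.1,1.3],loss='soft_l1')
print(r.x); print(f(r.x).reshape(-1,2).round(1))
p=r.x; np.save('p.npy',p)
for a in (p[3],.5,1.088):print('handle',S2W(p,rod(a,100,-232)))
for b in (p[4],1.1,.96):print('bar',S2W(p,bar(b,0)))
for b in (p[4],1.1,.96):print('bar right',S2W(p,bar(b,-45)))
print('tip',S2W(p,rod(1.088,193,-147)))
E
```

```text
[ 5.59069982e+02  9.95618951e+01 -2.24460582e-01  2.94593023e-01
  1.34921623e+00]
[[-1.5 -0.7]
 [-0.2  0.4]
 [-0.2 -0.6]
 [-0.2 -0.5]
 [ 0.3 -0.2]
 [ 6.4  0.5]
 [-4.6 -1.3]
 [-0.3 -0. ]
 [-0.5  1.3]
 [ 0.3 -0.7]
 [-3.3  2. ]
 [ 0.5  3.6]
 [-0.3  3.5]
 [ 0.   2.2]
 [-0.5 -1.3]]
handle [[ 517.85512557 -128.99806494   79.03504296]]
handle [[ 510.12036739 -127.23215959   97.94255386]]
handle [[ 469.82473449 -118.03235368  138.57001711]]
bar [[612.31747716  87.40507839 335.83895442]]
bar [[554.87178383 100.52037626 314.58425474]]
bar [[525.40907982 107.24694038 296.43627521]]
bar right [[602.30135429  43.53393431 335.83895442]]
bar right [[544.85566095  56.64923219 314.58425474]]
bar right [[515.39295695  63.3757963  296.43627521]]
tip [[530.83694452 -44.77476546 220.94013302]]
```

```bash
python3 - <<'E'
from h import *
from scipy.spatial.transform import Rotation as R
o=ctrl.get_obs(); M=R.from_rotvec(o['orientation']).as_matrix(); print(M.round(3))
p=np.load('p.npy')
print('handle240',S2W(p,rod(p[3],100,-240)))
# desired tool y = ± scanner x
yw=np.arctan2(M[1,1],M[0,1]); 
for k in(0,np.pi): print('turn',(p[2]+k-yw+np.pi)%(2*np.pi)-np.pi)
E
```

```text
[[-0.     0.312 -0.95 ]
 [ 0.001 -0.95  -0.312]
 [-1.    -0.001 -0.   ]]
handle240 [[ 516.0744815  -136.79737945   79.03504296]]
turn 1.028550418962614
turn -2.113042234627179
```

Request:
move_arm(rows=[[54,76,0,0.17,-1],[108,152,0,0.34,-1],[161,228,0,0.52,-1],[215,303,0,0.69,-1],[266,375,0,0.86,-1],[300,422,0,1.0,-1],[319.6,450.5,0,1.0285,-1],[319.6,450.5,0,1.0285,-1],[319.6,450.5,0,1.0285,-1],[319.6,450.5,0,1.0285,-1],[319.6,450.5,0,1.0285,-1]])

```text
t: 1.52
ee_pos: [514.2, -142.9, 196.3]
orientation: [1.371, 1.097, -1.374]
ft_force: [0.1, -0.7, -0.1]
width: 87.7
```

```bash
python3 - <<'E'
from h import *
from scipy.spatial.transform import Rotation as R
o=ctrl.get_obs();print(o['t'],o['ee_pos'],R.from_rotvec(o['orientation']).as_matrix().round(3)[:,1],o['ft_force'],o['qpos'].round(2))
a=get_image('side'); cv2.imwrite('pics/s1.png',cv2.resize(a[0:220,150:400],None,fx=2.4,fy=2.4,interpolation=cv2.INTER_CUBIC))
p=np.load('p.npy');print(S2W(p,rod(p[3],100,-246)))
w=get_image('wrist');
# project handle points to wrist
c=calibration('wrist');M=np.eye(4);M[:3,:3]=R.from_rotvec(o['orientation']).as_matrix();M[:3,3]=o['ee_pos'];V=np.linalg.inv(M@c['T_tool_cam'])
for y in(-147,-202,-232,-262):
    q=V[:3,:3]@S2W(p,rod(p[3],100,y))[0]+V[:3,3];u=(int(c['cx']-c['fx']*q[0]/q[2]),int(c['cy']+c['fy']*q[1]/q[2]));print(u);cv2.circle(w,u,3,(0,255,0),1)
cv2.imwrite('pics/w1.png',w)
E
```

```text
1.525 [ 514.23454355 -142.86282957  196.255974  ] [ 0.975 -0.222 -0.002] [ 0.07347726 -0.70025894 -0.1044256 ] [-0.29  0.29  1.83 -0.    1.02 -0.07]
[[ 514.73899845 -142.64686532   79.03504296]]
(258, 87)
(257, 140)
(257, 167)
(257, 192)
```

View pics/s1.png

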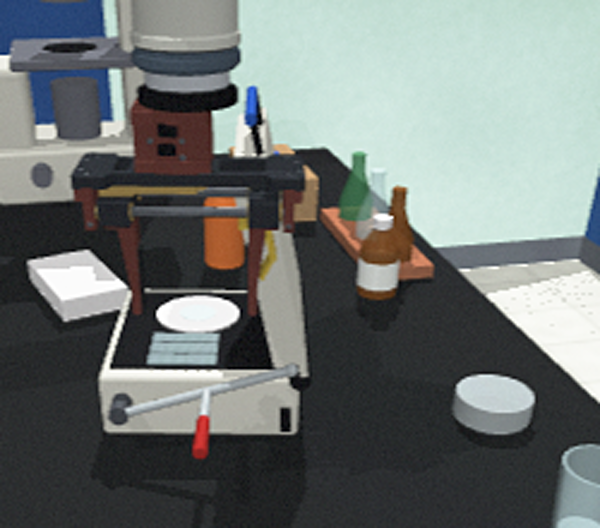

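View pics/w1.png

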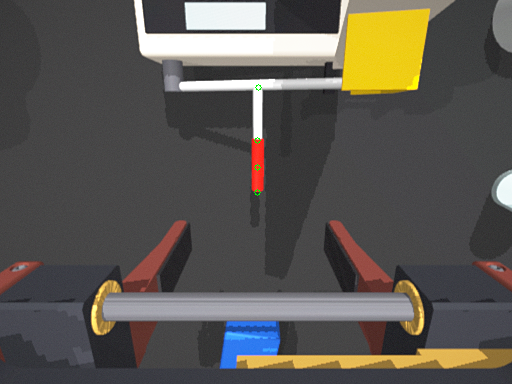

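The side view shows the open fingers above the handle, clear of the hood. In the wrist view, the predicted handle points land on the red handle, from (257,140) to (257,192). I'll go down and grip.

Request:
move_arm(rows=[[0.5,0,-50,0,-1],[0.5,0,-95,0,-1],[0.5,0,-125,0,-1],[0.5,0,-134,0,-1],[0.5,0,-134,0,-1],[0.5,0,-134,0,0.9],[0.5,0,-134,0,0.9],[0.5,0,-134,0,0.9],[0.5,0,-134,0,0.9],[0.5,0,-134,0,0.9]])

```text
t: 2.88
ee_pos: [514.5, -143.7, 62.5]
orientation: [1.373, 1.095, -1.375]
ft_force: [-0.6, 0.1, -1.5]
width: 41.5
```

```bash
python3 - <<'E'
from h import *
o=ctrl.get_obs();print(o['t'],o['ee_pos'],o['ft_force'],o['width'])
p=np.load('p.npy')
h0=S2W(p,rod(p[3],100,-246))[0]
for a in np.linspace(p[3],1.11,9):print(round(a,3),(S2W(p,rod(a,100,-246))[0]-h0).round(1))
E
```

```text
2.875 [ 514.49199329 -143.65284704   62.51196457] [-0.57587369  0.11304555 -1.51116473] 41.48214667565506
0.295 [0. 0. 0.]
0.397 [-3.4  0.8  9.6]
0.498 [-7.7  1.7 18.8]
0.6 [-12.8   2.9  27.5]
0.702 [-18.9   4.3  35.6]
0.804 [-25.7   5.9  43. ]
0.906 [-33.2   7.6  49.7]
1.008 [-41.3   9.4  55.5]
1.11 [-49.9  11.4  60.5]
```

Request:
move_arm(rows=[[0,0,0,0,1],[0,0,0,0,1],[0,0,0,0,1],[0,0,0,0,1],[0,0,0,0,1],[0,0,0,0,1]])

```text
t: 3.62
ee_pos: [514.5, -143.7, 62.5]
orientation: [1.373, 1.095, -1.375]
ft_force: [0.3, 0.2, 0.3]
width: 0.2
```

The opening is 0.2 mm, so the grasp missed. I'll look.

```bash
python3 - <<'E'
from h import *
o=ctrl.get_obs();print(o['t'],o['ee_pos'],o['ft_force'],o['width'])
a=get_image('side'); cv2.imwrite('pics/s2.png',cv2.resize(a[0:220,150:400],None,fx=2.4,fy=2.4,interpolation=cv2.INTER_CUBIC))
cv2.imwrite('pics/w2.png',get_image('wrist'))
E
```

```text
3.625 [ 514.51394832 -143.65157959   62.52019001] [0.29238925 0.22889341 0.27950125] 0.22367128237356082
```

View pics/s2.png

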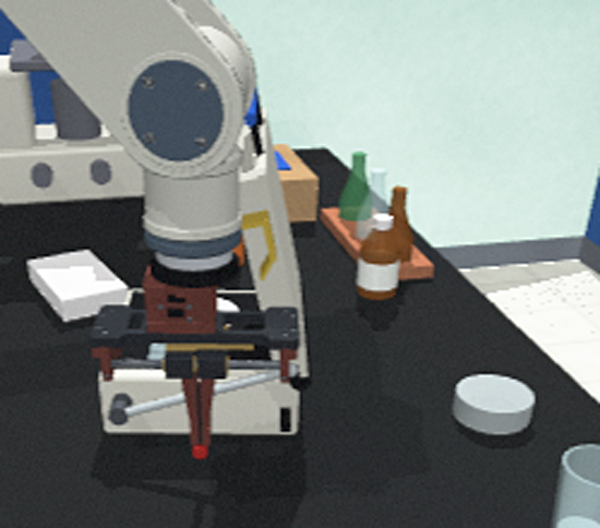

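View pics/w2.png

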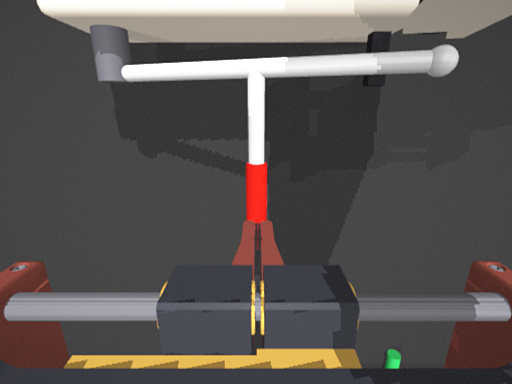

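```bash
cat >> h.py <<'E'
from scipy.spatial.transform import Rotation as R
def wproj(o,P):
    c=calibration('wrist');M=np.eye(4);M[:3,:3]=R.from_rotvec(o['orientation']).as_matrix();M[:3,3]=o['ee_pos'];V=np.linalg.inv(M@c['T_tool_cam'])
    q=np.atleast_2d(P)@V[:3,:3].T+V[:3,3];return np.c_[c['cx']-c['fx']*q[:,0]/q[:,2],c['cy']+c['fy']*q[:,1]/q[:,2]]
E
python3 - <<'E'
from h import *
o=ctrl.get_obs();p=np.load('p.npy');e=o['ee_pos']
print('TCP side',proj('side',e),'crop',(proj('side',e)-[150,0])*2.4,'top',proj('top',e),'wrist',wproj(o,e))
for n,P in(('end',rod(p[3],100,-262)),('in',rod(p[3],100,-202)),('piv',rod(p[3],0,-147)),('tip',rod(p[3],193,-147))):
    P=S2W(p,P);print(n,P,(proj('side',P)-[150,0])*2.4,wproj(o,P))
E
```

```text
TCP side [[234.02895549 191.42974118]] crop [[201.66949317 459.43137883]] top [[249.57182992 211.64680226]] wrist [[257.15640412 220.75838315]]
end [[ 511.17771032 -158.24549433   79.03504296]] [[200.17508654 454.31465773]] [[257.11284413 249.88375229]]
in [[524.53254081 -99.75063556  79.03504296]] [[203.94324892 419.94016124]] [[257.0398627  166.26695366]]
piv [[443.48293057 -24.83116573  50.        ]] [[118.8243733 414.2265924]] [[116.3091942   77.69807156]]
tip [[623.53559929 -65.93858819 106.03763292]] [[292.11390553 370.20164294]] [[441.41582968  66.51227749]]
```

```bash
python3 - <<'E'
from h import *
a=cv2.imread('pics/s2.png')[340:480,120:320]; b=cv2.imread('pics/w2.png')[140:340,140:380]
cv2.imwrite('pics/z2.png',np.hstack([cv2.resize(a,(400*1,280*1),interpolation=cv2.INTER_CUBIC),cv2.resize(b,(336,280),interpolation=cv2.INTER_CUBIC)]))
E
```

```text
(no output)
```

View pics/z2.png

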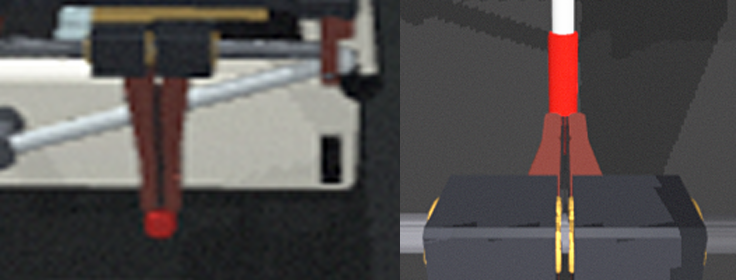

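Request:
move_arm(rows=[[0,0,5,0,1],[-2,0.5,10,0,1],[-2,0.5,10,0,1]])

```text
t: 4.1
ee_pos: [512.7, -143.2, 73.1]
orientation: [1.373, 1.094, -1.374]
ft_force: [-0.4, 0.0, -0.3]
width: 0.3
```

```bash
python3 - <<'E'
from h import *
o=ctrl.get_obs();print(o['t'],o['ee_pos'],o['ft_force'],o['width'])
a=get_image('side'); w=get_image('wrist'); cv2.imwrite('pics/s3r.png',a)
cv2.imwrite('pics/w3.png',w)
cv2.imwrite('pics/z3.png',np.hstack([cv2.resize(a[130:210,190:290],(500,400),interpolation=cv2.INTER_CUBIC),cv2.resize(w[150:270,207:297],(300,400),interpolation=cv2.INTER_CUBIC)]))
E
```

```text
4.1 [ 512.72425699 -143.22944355   73.12437533] [-0.37894216  0.03609409 -0.29076186] 0.3339597273375505
```

View pics/z3.png

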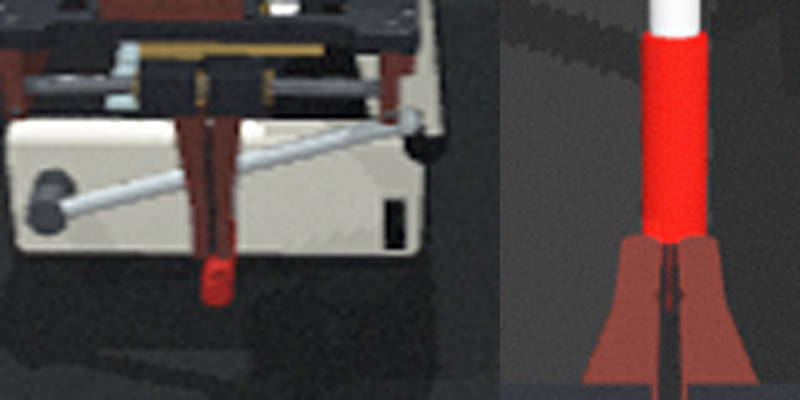

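View pics/w3.png

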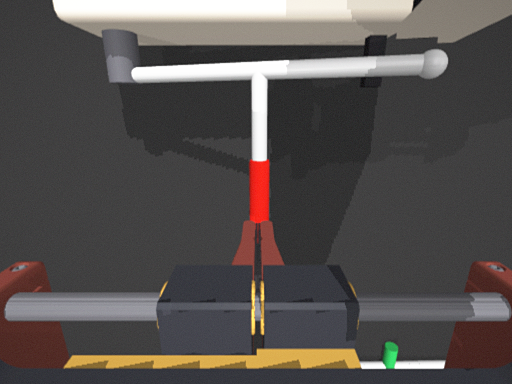

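```bash
python3 - <<'E'
from h import *
print('s1 tips', proj('side',np.array([514.2,-142.9,196.3])+np.outer([-50,50],[.975,-.222,0])))
o=ctrl.get_obs();e=o['ee_pos'];print('now',proj('side',e),proj('side',e+[0,0,10]),wproj(o,e),proj('top',e))
t=get_image('top');cv2.imwrite('pics/t3.png',cv2.resize(t[150:260,150:300],None,fx=5,fy=5,interpolation=cv2.INTER_CUBIC))
a=cv2.imread('pics/side0.png')
cv2.imwrite('pics/z4.png',np.hstack([cv2.resize(a[120:200,190:290],(400,320),interpolation=cv2.INTER_CUBIC),cv2.resize(cv2.imread('pics/s3r.png')[120:200,190:290],(400,320),interpolation=cv2.INTER_CUBIC)]))
E
```

```text
s1 tips [[208.23033499 139.30084886]
 [255.61971063 139.71580084]]
now [[233.03641278 187.80715122]] [[232.89782239 184.22136525]] [[257.15667353 220.75852038]] [[249.20044103 211.90502079]]
```

View pics/t3.png

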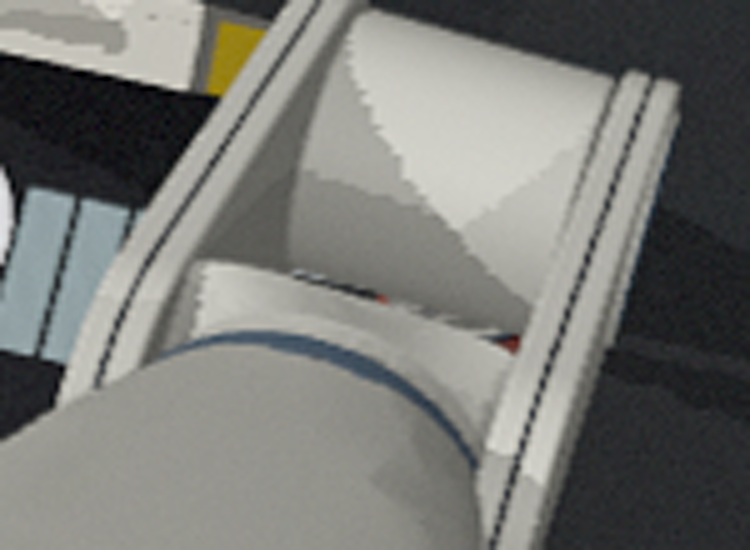

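View pics/z4.png

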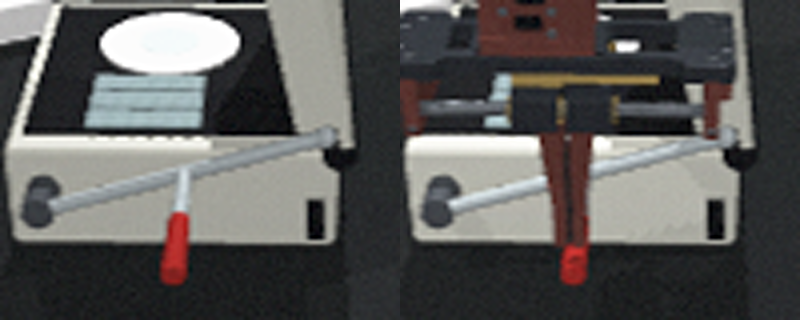

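```bash
python3 - <<'E'
from h import *
print(ctrl.hold_point_z,[x for x in dir(ctrl) if x[0]!='_'])
w=cv2.imread('pics/w1.png');cv2.imwrite('pics/z5.png',cv2.resize(w[200:300,110:410],None,fx=2.6,fy=2.6,interpolation=cv2.INTER_CUBIC))
o=ctrl.get_obs();Rm=R.from_rotvec(o['orientation']).as_matrix()
for x in(0,-19,-26,-32):
  for s in (-10,10):
    print(x,s,wproj(o,[o['ee_pos']+Rm@[x,y,s] for y in(-44,0,44)]).round(0).tolist())
E
```

```text
18.700000000000003 ['Unreachable', 'close_job', 'get_obs', 'hold_point_z']
0 -10 [[197.0, 208.0], [257.0, 208.0], [317.0, 208.0]]
0 10 [[199.0, 233.0], [257.0, 233.0], [315.0, 233.0]]
-19 -10 [[191.0, 218.0], [257.0, 219.0], [323.0, 219.0]]
-19 10 [[193.0, 245.0], [257.0, 245.0], [321.0, 245.0]]
-26 -10 [[189.0, 223.0], [257.0, 223.0], [326.0, 223.0]]
-26 10 [[191.0, 250.0], [257.0, 251.0], [323.0, 251.0]]
-32 -10 [[186.0, 227.0], [257.0, 227.0], [328.0, 227.0]]
-32 10 [[189.0, 255.0], [257.0, 255.0], [325.0, 255.0]]
```

View pics/z5.png

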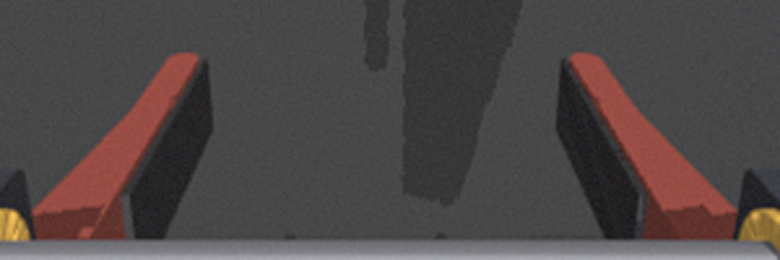

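All three views put the true fingertips about 26 mm behind the reported TCP: the pad tips at (189,223) and (328,223) in the wrist view match a −26 mm offset. The fingers therefore shut just above the handle. I'll open, go lower and grip again.

Request:
move_arm(rows=[[2,0.5,0,0,-1],[2,0.5,0,0,-1],[2,0.5,0,0,-1],[2,0.5,0,0,-1],[2,0.5,0,0,-1],[2,0.5,-15,0,-1],[2,0.5,-30,0,-1],[2,0.5,-38,0,-1],[2,0.5,-38,0,-1],[2,0.5,-38,0,1],[2,0.5,-38,0,1],[2,0.5,-38,0,1]])

```text
t: 5.75
ee_pos: [514.8, -142.8, 35.0]
orientation: [1.373, 1.094, -1.374]
ft_force: [-0.9, -0.3, -0.1]
width: 61.2
```

Request:
move_arm(rows=[[0,0,0,0,1],[0,0,0,0,1],[0,0,0,0,1],[0,0,0,0,1],[0,0,0,0,1]])

```text
t: 6.38
ee_pos: [513.9, -142.5, 34.7]
orientation: [1.372, 1.096, -1.375]
ft_force: [-0.6, -0.4, -0.2]
width: 12.8
```

Holding at 12.8 mm. Next I swing the handle along its arc.

Request:
move_arm(rows=[[-1.6,0.4,4.8,0,1],[-3.4,0.8,9.6,0,1],[-5.5,1.2,14.2,0,1],[-7.7,1.7,18.8,0,1],[-12.8,2.9,27.5,0,1],[-18.9,4.3,35.6,0,1],[-25.7,5.9,43,0,1],[-33.2,7.6,49.7,0,1],[-37,8.5,52.8,0,1],[-41.3,9.4,55.5,0,1],[-41.3,9.4,55.5,0,1]])

```text
t: 7.75
ee_pos: [475.7, -133.9, 92.7]
orientation: [1.375, 1.089, -1.37]
ft_force: [6.5, 0.3, 6.1]
width: 13.2
```

Request:
move_arm(rows=[[-4,1,2,0,1],[-8,1.8,4,0,1],[-10,2.3,5,0,1],[-13,3,6,0,1],[-15,3.4,7,0,1],[-15,3.4,7,0,1]])

```text
t: 8.5
ee_pos: [465.9, -131.6, 100.3]
orientation: [1.379, 1.08, -1.362]
ft_force: [21.9, -1.8, -21.7]
width: 13.5
```

```bash
python3 - <<'E'
from h import *
o=ctrl.get_obs();print(o['t'],o['ee_pos'],o['ft_force'],o['width'])
a=get_image('side');cv2.imwrite('pics/s6.png',cv2.resize(a[20:200,170:300],None,fx=3.3,fy=3.3,interpolation=cv2.INTER_CUBIC))
p=np.load('p.npy');P=S2W(p,rod(1.088,193,-147));print((proj('side',P)-[170,20])*3.3)
E
```

```text
8.5 [ 465.89841266 -131.64396349  100.26527649] [ 21.92882008  -1.82172875 -21.73732199] 13.502908190736607
[[204.55092863 297.74311774]]
```

View pics/s6.png

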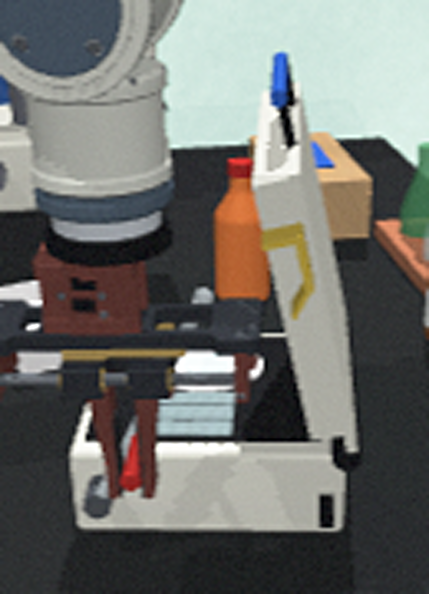

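The ball at (203,297) is where the model puts it at the stop, and the force rose to about 31 N, so the rod is at its stop. I'll relax, open and rise.

Request:
move_arm(rows=[[0,0,0,0,1],[0,0,0,0,-0.2],[0,0,0,0,-0.2],[0,0,0,0,-0.2],[0,0,0,0,-0.2],[0,0,0,0,-0.2],[0,0,40,0,-0.2],[0,0,100,0,-0.2],[0,0,160,0,-0.5],[0,0,220,0,-1],[0,0,262,0,-1],[0,0,262,0,-1]])

```text
t: 10.05
ee_pos: [467.5, -132.1, 365.9]
orientation: [1.382, 1.074, -1.358]
ft_force: [-0.9, 0.1, -0.7]
width: 86.9
```

```bash
python3 - <<'E'
from h import *
o=ctrl.get_obs();print(o['t'],o['ee_pos'],R.from_rotvec(o['orientation']).as_matrix().round(3)[:,1],o['ft_force'],o['width'])
a=get_image('side');b=get_image('top');cv2.imwrite('pics/s7.png',a);cv2.imwrite('pics/t7.png',b)
cv2.imwrite('pics/z7.png',np.hstack([cv2.resize(a[30:190,180:290],(385,560),interpolation=cv2.INTER_CUBIC),cv2.resize(b[100:260,50:160],(385,560),interpolation=cv2.INTER_CUBIC)]))
p=np.load('p.npy');P=S2W(p,rod(1.088,193,-147));print((proj('side',P)-[180,30])*3.5)
E
```

```text
10.05 [ 467.48106208 -132.11688232  365.8733425 ] [ 0.974 -0.224  0.023] [-0.94820946  0.06007402 -0.71668734] 86.89726382172341
[[181.94795461 280.78815518]]
```

View pics/z7.png

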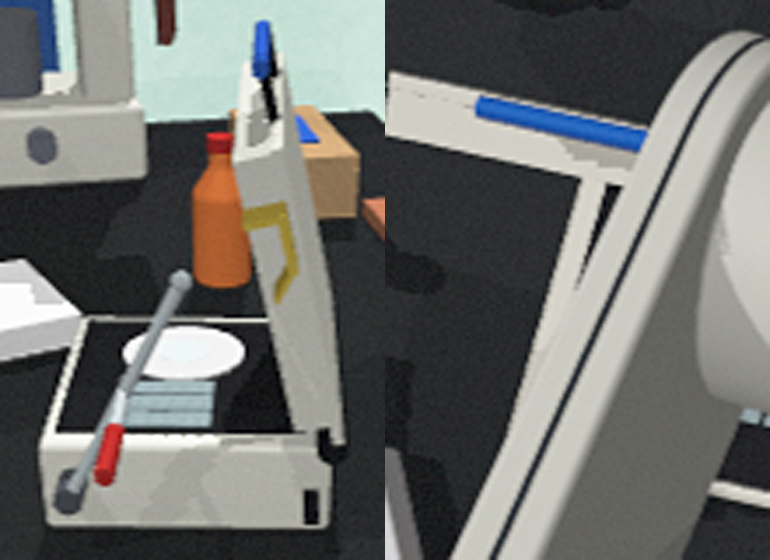

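The ball at (181,281) matches the model at 1.088 rad, and the rod stays up after release. Now over the hood bar.

Request:
move_arm(rows=[[30,45,0,0,-1],[64,96,0,0,-1],[98,148,0,0,-1],[128,195,0,0,-1],[144,219,0,0,-1],[144,219,0,0,-1],[144,219,0,0,-1]])

```text
t: 11.02
ee_pos: [608.5, 86.8, 360.2]
orientation: [1.377, 1.082, -1.366]
ft_force: [-0.4, -0.0, -0.7]
width: 87.5
```

```bash
python3 - <<'E'
from h import *
o=ctrl.get_obs();print(o['t'],o['ee_pos'],R.from_rotvec(o['orientation']).as_matrix().round(3)[:,1],o['ft_force'],o['width'])
p=np.load('p.npy');w=get_image('wrist')
for y in(-55,0,55):
    u=wproj(o,S2W(p,bar(p[4],y)))[0];print(u);cv2.circle(w,(int(u[0]),int(u[1])),3,(0,255,0),1)
cv2.imwrite('pics/w8.png',w)
a=get_image('side');cv2.imwrite('pics/s8.png',a)
E
```

```text
11.025 [608.48181343  86.77035956 360.24932254] [ 0.974 -0.224  0.013] [-0.35586183 -0.03095779 -0.6873881 ] 87.47496694049596
[260.96633896 264.89163593]
[261.16287325 207.07379453]
[261.39046379 140.11960956]
```

View pics/w8.png

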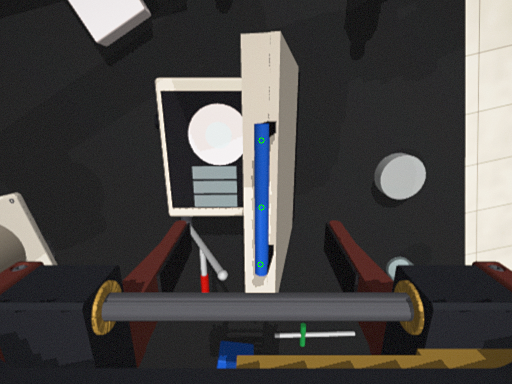

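View pics/s8.png

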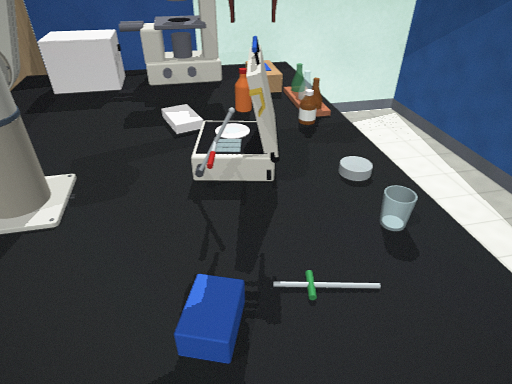

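The bar lies centred between the jaws: the predicted points at column 261 fall on it, and the jaws are centred at column 257. I'll go down and grip.

Request:
move_arm(rows=[[3,0,-20,0,-1],[3,0,-42,0,-0.6],[3,0,-60,0,-0.4],[3,0,-61,0,-0.2],[3,0,-61,0,1],[3,0,-61,0,1],[3,0,-61,0,1],[3,0,-61,0,1],[3,0,-61,0,1],[3,0,-61,0,1],[3,0,-61,0,1],[3,0,-61,0,1]])

```text
t: 12.62
ee_pos: [611.8, 86.4, 300.4]
orientation: [1.379, 1.08, -1.364]
ft_force: [0.0, -0.2, 0.4]
width: 11.3
```

```bash
python3 - <<'E'
from h import *
o=ctrl.get_obs();print(o['t'],o['ee_pos'],o['ft_force'],o['width'])
p=np.load('p.npy');b0=S2W(p,bar(p[4],0))[0]
print(b0)
for b in np.arange(p[4],.93,-.035):print(round(b,3),(S2W(p,bar(b,0))[0]-b0).round(1))
w=get_image('wrist');cv2.imwrite('pics/w9.png',w)
E
```

```text
12.625 [611.82054277  86.36392601 300.42480868] [ 0.00679682 -0.23835379  0.44458469] 11.317121458870872
[612.31747716  87.40507839 335.83895442]
1.349 [0. 0. 0.]
1.314 [-8.4  1.9 -2.1]
1.279 [-16.6   3.8  -4.5]
1.244 [-24.8   5.7  -7.2]
1.209 [-32.9   7.5 -10.1]
1.174 [-40.9   9.3 -13.4]
1.139 [-48.8  11.1 -16.9]
1.104 [-56.5  12.9 -20.8]
1.069 [-64.1  14.6 -24.9]
1.034 [-71.6  16.3 -29.3]
0.999 [-78.9  18.  -33.9]
0.964 [-86.1  19.6 -38.8]
```

View pics/w9.png

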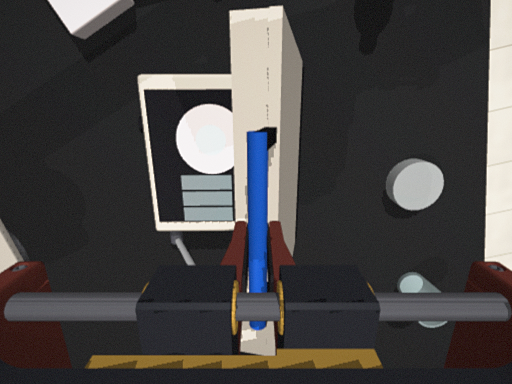

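The bar is held at 11.3 mm. I'll lower along the arc in stages.

Request:
move_arm(rows=[[-8.4,1.9,-2.1,0,1],[-16.6,3.8,-4.5,0,1],[-24.8,5.7,-7.2,0,1],[-32.9,7.5,-10.1,0,1],[-40.9,9.3,-13.4,0,1],[-48.8,11.1,-16.9,0,1],[-56.5,12.9,-20.8,0,1],[-64.1,14.6,-24.9,0,1],[-68,15.5,-27,0,1],[-68,15.5,-27,0,1]])

```text
t: 13.92
ee_pos: [542.9, 102.2, 272.8]
orientation: [1.379, 1.082, -1.366]
ft_force: [-0.5, 4.4, -1.2]
width: 11.1
```

```bash
python3 - <<'E'
from h import *
o=ctrl.get_obs();print(o['t'],o['ee_pos'],o['ft_force'],o['width'])
a=get_image('side');cv2.imwrite('pics/s10.png',cv2.resize(a[30:190,180:290],None,fx=3.5,fy=3.5,interpolation=cv2.INTER_CUBIC))
cv2.imwrite('pics/w10.png',get_image('wrist'))
E
```

```text
13.925 [542.9402963  102.20946017 272.82871882] [-0.48657388  4.38716629 -1.24448304] 11.118593938047077
```

View pics/s10.png

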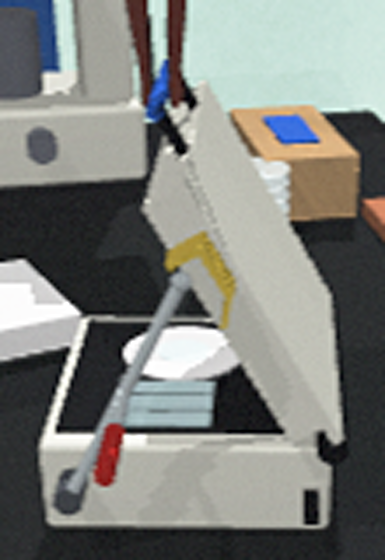

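View pics/w10.png

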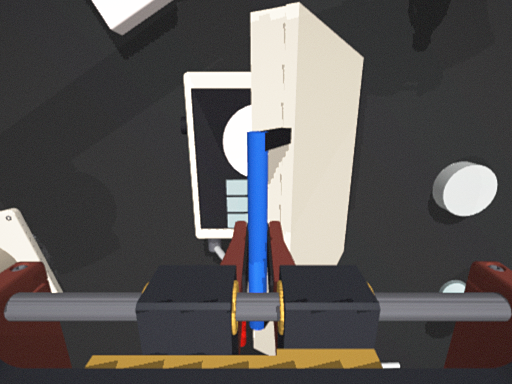

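The socket is just above the ball at (180,280) and lined up with it. I'll lower slowly onto the tip.

Request:
move_arm(rows=[[-3.7,0.8,-2.3,0,1],[-7.3,1.7,-4.6,0,1],[-11,2.5,-7,0,1],[-14.5,3.3,-9.4,0,1],[-16.5,3.8,-10.8,0,1],[-18.5,4.2,-12.2,0,1],[-18.5,4.2,-12.2,0,1]])

```text
t: 14.9
ee_pos: [524.3, 106.4, 260.6]
orientation: [1.378, 1.082, -1.366]
ft_force: [0.7, 2.9, -0.7]
width: 10.9
```

```bash
python3 - <<'E'
from h import *
o=ctrl.get_obs();print(o['t'],o['ee_pos'],o['ft_force'],o['width'])
a=get_image('side');cv2.imwrite('pics/s11.png',cv2.resize(a[30:190,180:290],None,fx=3.5,fy=3.5,interpolation=cv2.INTER_CUBIC))
E
```

```text
14.9 [524.33589247 106.40896923 260.55224148] [ 0.70446984  2.94218969 -0.74356909] 10.92502651371393
```

View pics/s11.png

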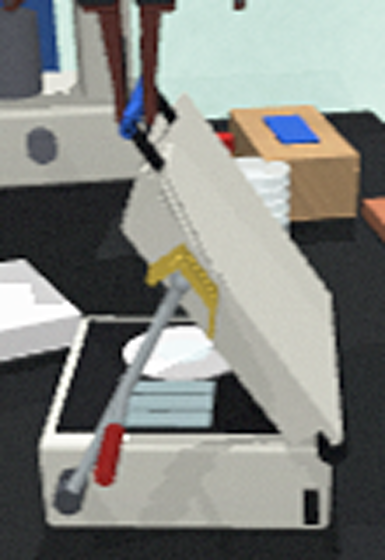

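No contact force yet, so I'll ease down a little more.

Request:
move_arm(rows=[[-2,0.5,-1.5,0,1],[-4,0.9,-2.9,0,1],[-6,1.4,-4.4,0,1],[-6,1.4,-4.4,0,1]])

```text
t: 15.45
ee_pos: [522.4, 107.0, 258.8]
orientation: [1.383, 1.075, -1.359]
ft_force: [10.0, -3.5, 8.0]
width: 11.0
```

The socket is on the tip: the motion stopped and about 13 N pushes back. I'll check, then release.

Request:
move_arm(rows=[[0,0,0,0,1],[0,0,0,0,1]])

```text
t: 15.7
ee_pos: [523.1, 106.8, 259.2]
orientation: [1.383, 1.074, -1.358]
ft_force: [4.2, 0.6, 3.3]
width: 11.5
```

```bash
python3 - <<'E'
from h import *
o=ctrl.get_obs();print(o['t'],o['ee_pos'],o['ft_force'],o['width'])
a=get_image('side');cv2.imwrite('pics/s12.png',cv2.resize(a[30:190,180:290],None,fx=3.5,fy=3.5,interpolation=cv2.INTER_CUBIC))
cv2.imwrite('pics/w12.png',get_image('wrist'))
E
```

```text
15.7 [523.05052937 106.77970534 259.21858012] [4.21182077 0.62599283 3.32854484] 11.462546414075375
```

View pics/s12.png

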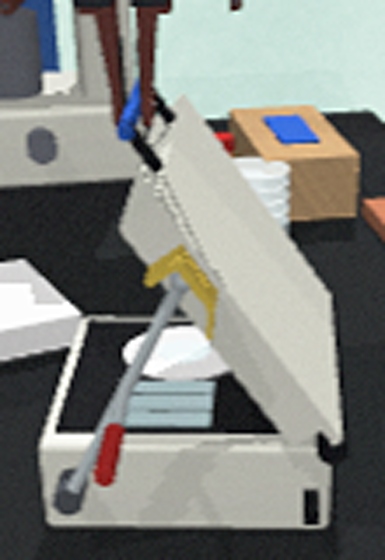

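View pics/w12.png

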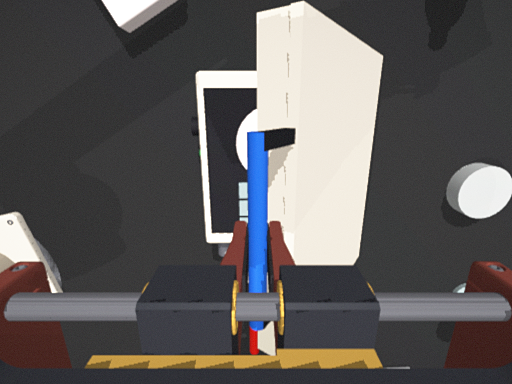

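The ball at (181,283) sits in the yellow notch's peak. I'll open partway and rise straight up.

Request:
move_arm(rows=[[0,0,0,0,0.3],[0,0,0,0,0.3],[0,0,0,0,0.3],[0,0,0,0,0.3],[0,0,0,0,0.3],[0,0,15,0,0.3],[0,0,45,0,0.3],[0,0,80,0,0.3],[0,0,110,0,0.3],[-30,0,120,0,0.3],[-60,0,120,0,0.3],[-60,0,120,0,0.3]])

```text
t: 17.3
ee_pos: [462.1, 106.9, 380.7]
orientation: [1.384, 1.073, -1.355]
ft_force: [-0.3, -0.1, 0.6]
width: 30.8
```

```bash
python3 - <<'E'
from h import *
o=ctrl.get_obs();print(o['t'],o['ee_pos'],o['ft_force'],o['width'])
a=get_image('side');cv2.imwrite('pics/s13f.png',a);cv2.imwrite('pics/s13.png',cv2.resize(a[30:190,180:290],None,fx=3.5,fy=3.5,interpolation=cv2.INTER_CUBIC))
cv2.imwrite('pics/t13.png',get_image('top'))
E
```

```text
17.3 [462.0560406  106.87428404 380.71149056] [-0.27865051 -0.14554407  0.62891931] 30.781981587934084
```

View pics/s13.png

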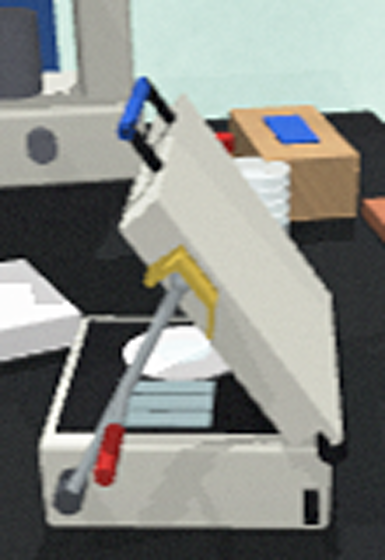

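View pics/s13f.png

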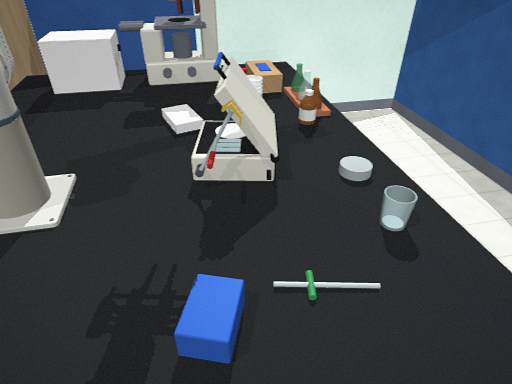

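View pics/t13.png

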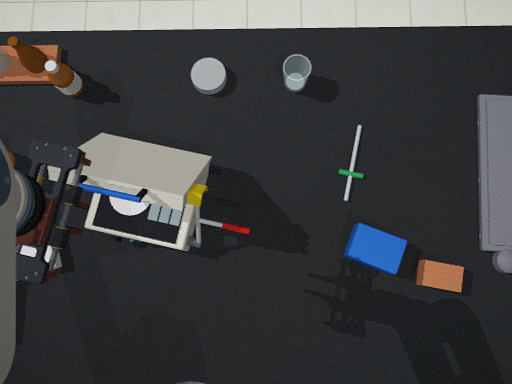

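The hood rests on the rod without the gripper: the ball is at (181,283) in the notch, the same as before release. The box and the spare rod are where they started, and the arm is clear, so I'm handing in.

```bash
python3 -c "
from workcell import ctrl
print(ctrl.close_job())"
```

```text
the job is handed in; nothing more can be done
None
```

The rod is up at its stop, and the hood now rests on it with the tip in the yellow socket. I let go and handed the job in at about 17.4 s.

- **Prop rod:** I swung it by its red handle until it pushed back with about 31 N. The tip was then where the model puts it at 1.088 rad, and it stayed there after release.
- **Hood:** I lowered it by the blue bar along its arc until it stopped with about 13 N of resistance, near 0.95 rad (0.96 expected). I then eased off, opened the fingers and rose clear.
- **Last checks:** After release, the side picture showed the hood and tip just as before, and the wrist force was near zero. The tip box and the spare rod appear at their starting pixels.
- **What disagreed:** My first grasp of the handle closed on nothing (opening 0.2 mm). The pictures put the real fingertips about 26 mm short of the reported tool point. I allowed for that, and the later grasps held. The corners of the scanner's base fitted 2–4 pixels off in the side view, while the rod and bar positions matched.

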